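# Serve the round biscuit with the turner

## Task

Take the turner by its handle, slide its blade under the round biscuit towards the cookie sheet's lip, which stops the biscuit, and lift the biscuit off on the blade. Tip it gently onto the middle of the plate so that it lies flat and right way up, without touching it with the fingers or shoving the plate. Then lay the turner flat on the bench again and let go.

Things in the scene. Friction and masses are not known exactly. Their poses are not given: they have to be found in the camera images.
- turner: Turner lying across the front of the bench, blade to the left, 230 mm long, 0.14 kg. Origin: under the grip, in the plane of its underside; x points from handle to blade edge. Black handle bar x -65 to 45, y -11 to 11, z 16 to 38 mm; pinch it across y at the origin, z = 27. Steel blade x 75 to 165, y -30 to 30, z 0 to 2 mm. A foot at x = -55 (z = 0) and the blade carry it. Balance point x = 12.
- round_biscuit: Round golden biscuit with small holes, 64 mm across, 11 thick, 35 g, slippery (friction 0.25). Flat bottom 50 mm across; the edge slopes out to full width at 6 mm height, so a thin blade gets under. Lies 8 to 16 mm short of the sheet's lip, left or right on it; the oblong biscuit (70 x 28 mm) beside it is not wanted. Origin: centre of its underside, z up.
- cookie_sheet: Aluminium cookie sheet 170 x 180 mm, 3 mm thick, fixed on the left or right of the bench, flat and open but for an upright lip along its far edge. Origin: centre of its underside, upper surface at z = 3 mm; x points from the open near edge (x = -85 mm) to the lip (inner face x = 80, top z = 17 mm); y runs along the lip. The biscuits lie 36 to 54 mm either side of y = 0.
- plate: White round plate on the other side from the sheet, 160 mm across, rim 18 mm above the bench, flat floor 100 mm across and 5 mm above the bench, loose, 0.45 kg. Origin: centre of its underside, z up.
Things that resemble listed ones, but are neither listed nor needed, are in the scene too. Several things look just like the round_biscuit: the one meant starts farthest to the robot's right.

How it is judged:
By the outcome, as a careful person would: the job done as asked, in the order asked, and still so for the second after the job is handed in, with the robot touching nothing.
It also fails if it takes over 67 s, if anything falls off the work surface, if the arm or the gripper's body presses on something with over 40 N, if the wrist force passes 120 N, or if a joint passes its speed limit or range.

## Robot

A 6-joint arm with a two-finger parallel gripper is mounted at the origin on a cart in front of the work surface, level with it; the furniture and walls round the work are solid. World frame = base frame: x ahead of the robot, y to its left, z up, the work surface at z = 0. Lengths are in m, angles in degrees, forces in N, time in s.
With the tool pointing down it reaches from about 0.275 to 0.75 m from the base axis. Payload 10.2 kg.
Tool frame: the origin (TCP) lies on the mounting face of the last link; the fingertips stand 166 mm ahead of it and the grasp point (between the pads) lies ctrl.grasp_offset ahead of it (ctrl.grasp_offset is the distance from the TCP to the grasp point, in m); z points along the fingers, y is the line along which they close (so a half turn about z gives the same grasp; the last joint's range is limited). The gripper opens to 88 mm and grips with 3 to 60 N. Pads are 18 mm wide; open, the fingers measure 123 mm over their backs; the gripper's body (75 mm by 187 mm) begins 45 mm behind the grasp point.
Start: joints at [-76.398, 17.928, 85.812, -0, 76.261, -12.8], TCP at [0.233, -0.47, 0.405] pointing down, gripper open.
Joint ranges: [-168.41, 168.41], [-55.51, 124.54], [10.69, 146.95], [-70.63, 250.63], [1, 178], [-165.06, 165.06]. Speed limits (degrees/s): [136.94, 136.94, 172.46, 180, 180, 180].

## Interface

Orientations are given as a 3x3 rotation matrix whose columns are the frame's x, y, z axes.
In Python, from bench import state, read_camera, job, find_in, cut_out, spot_point, ctrl gives the robot as it stands.
- The arm moves only by the tool play_rows, never from a script. Its argument "commands" is a list of rows, each a list of 2 entries, a list of its own where there are three numbers: the shift along the tool's x, y, z in mm, then the turn about the tool's z in rad. A call has 1 to 10 rows; each row is the pose to reach, as a shift and turn from the pose commanded when the call began, along the tool's axes at that moment; what a row does not reach only later rows make up. A row lasts 1/12 s, in which the tool goes at most 41.7 mm and 7.16 degrees, less where a joint would pass 70% of its speed; a pose out of reach is approached as far as the arm can. A call with a gripper value outside its range is refused whole. "gripper" is the gripper command: -1 is shut, 1 is fully open, values between are in proportion, set as the call begins (left out, the last holds). The fingers move at their own pace and stop on an object; the grip force is fixed at half the most. Time passes only in rows, so rows that repeat a pose let the fingers close. It gives the time, the measured TCP pose, the force, the opening and the grip force at its end, in the units of the state.
- state(): the state, without advancing time (a new reading comes with each control period).
- read_camera(name): name is "scene" or "side" or "wrist"; returns a dict with "color" (420x560x3 uint8, red, green, blue), "camera_matrix" (3x3 intrinsics, pixels), "R" (3x3) and "t" (3): a world point X has camera coordinates R X + t; the wrist camera has in their place "T_tool_cam" (4x4, takes a point from camera to tool coordinates, whose origin is the TCP and whose axes are the flange's). Camera axes: x right, y down, z forward; pixel columns grow to the right and rows downward; lengths in m; the calibration is good to about 2 mm. A picture is of the moment at which its call begins: read the wrist's pose just before it. There is no depth.
- job.sign_off(): hands the job in; it is judged then, once.
Trained networks look in a picture, given as the dict that the camera call returned (one of the last four; its "shot" number tells which), for a name from the list of things; names that differ only in an ending like _2 or _b are one class to them, and where a whole thing is asked for, a point or a joint stands for the part that bears it (a point fixed in the world has none). Each returns a list of dicts, best first, with "p" (0 to 1); they miss things now and then, are a little off and sometimes report something else, mostly with a low value. They report only what shows in the picture. A call takes as long as a camera call. They do not tell look-alikes from the thing itself.
- find_in(label, picture): "rect" ([centre column, centre row, width, height] in pixels, round what is visible of it).
- cut_out(label, picture): "region" (420x560 bool, what is visible of it) and "rect" ([centre column, centre row, width, height] in pixels, round what is visible of it).
- spot_point(label, picture): "position" ([row, column] in pixels: a listed point, or the origin of a listed thing).
The state is a dict: "t": time; "joint_positions": joint angles; "qd": joint speeds; "joint_efforts": joint torques, N m; "tcp_pos": TCP position; "eef_rot": TCP orientation; "force": force on the tool from outside, world axes, zero at the start; "torque": the same for the moment, N m; "opening": opening from 0.0 (shut) to 1.0 (fully open); "grasp_force": force on a finger pad.
Only numpy, scipy, OpenCV 4.12 (cv2) and the standard library are available. Lean on these libraries where they do the work, as an engineer would, in place of code of your own. Each camera call takes 0.05 s, during which the arm holds its last target. There are 200 camera calls.

## Working session

There is one attempt and no reset: what is moved stays moved. The work goes in short steps, Python scripts to look and compute and a tool call to move; the robot and the scene stay as the last step left them, time stands still between calls to the robot, and variables do not carry over. Pictures are saved under pics/ and viewed, at most 11 in all, crops included, and the job is handed in when it is done.

Besides the shell and the picture viewer there is one more tool, called after "Request:" as name(argument=value, ...) on one line, values as JSON. play_rows: Moves the arm, as the interface text tells. Its arguments: {"type":"object","properties":{"commands":{"type":"array"},"gripper":{"type":"number"}},"required":["commands"]}

```bash
mkdir -p pics; ls
cat > h.py <<'E'
from bench import state, read_camera, job, find_in, cut_out, spot_point, ctrl
import numpy as np, cv2
def ray(p,u,v,s=None):
    K=np.array(p["camera_matrix"]); d=np.linalg.inv(K)@[u,v,1]
    if "R" in p:
        R=np.array(p["R"]);t=np.array(p["t"]); return -R.T@t, R.T@d
    T=np.array(p["T_tool_cam"]); E=np.array(s["eef_rot"]); 
    return np.array(s["tcp_pos"])+E@T[:3,3], E@T[:3,:3]@d
def onz(p,u,v,z,s=None):
    o,d=ray(p,u,v,s); return o+d*(z-o[2])/d[2]
def proj(p,X,s=None):
    X=np.atleast_2d(X);K=np.array(p["camera_matrix"])
    if "R" in p: c=X@np.array(p["R"]).T+np.array(p["t"])
    else:
        T=np.array(p["T_tool_cam"]);E=np.array(s["eef_rot"])
        c=((X-np.array(s["tcp_pos"]))@E-T[:3,3])@T[:3,:3]
    q=c@K.T; return q[:,:2]/q[:,2:]
def save(p,n): cv2.imwrite("pics/"+n,cv2.cvtColor(p["color"],cv2.COLOR_RGB2BGR))
E
cat > a.py <<'E'
from h import *
s=state();print(s["tcp_pos"],s["eef_rot"],ctrl.grasp_offset,s["t"])
for c in ["scene","side"]:
    p=read_camera(c);save(p,c+"0.png")
    print(c,"cam at",ray(p,280,210)[0].round(3))
    for l,z in [("turner",0),("round_biscuit",.003),("cookie_sheet",0),("plate",0)]:
        for r in spot_point(l,p)[:5]:
            v,u=r["position"];print(l,round(r["p"],2),[round(u),round(v)],onz(p,u,v,z).round(4))
        print([ (np.round(r["rect"]).tolist(),round(r["p"],2)) for r in find_in(l,p)[:5]])
E
python3 a.py
```

```text
pics
[ 0.23341906 -0.47021325  0.40414779] [[ 8.95715850e-01  4.44626829e-01 -3.14892603e-04]
 [ 4.44626842e-01 -8.95714959e-01  1.29761692e-03]
 [ 2.94901281e-04 -1.30230574e-03 -9.99999109e-01]] 0.1473 0.0
scene cam at [0.022 0.536 0.587]
turner 0.64 [346, 225] [ 0.431  -0.1164  0.    ]
turner 0.61 [304, 193] [ 0.5927 -0.1505  0.    ]
[([328.0, 238.0, 59.0, 67.0], 0.67)]
round_biscuit 0.98 [225, 236] [0.5973 0.1119 0.003 ]
round_biscuit 0.93 [269, 310] [0.3767 0.1923 0.003 ]
[([225.0, 234.0, 31.0, 16.0], 0.95), ([269.0, 308.0, 32.0, 28.0], 0.66)]
cookie_sheet 0.75 [215, 253] [0.5718 0.1622 0.    ]
[([213.0, 255.0, 114.0, 80.0], 0.92)]
plate 0.69 [302, 195] [ 0.5902 -0.1409  0.    ]
[([305.0, 186.0, 60.0, 30.0], 0.75)]
side cam at [ 0.359 -0.735  0.441]
turner 0.76 [241, 253] [ 0.4224 -0.109  -0.    ]
[([231.0, 243.0, 46.0, 59.0], 0.62)]
round_biscuit 0.81 [304, 196] [0.6053 0.1019 0.003 ]
round_biscuit 0.75 [211, 189] [0.3821 0.1819 0.003 ]
round_biscuit 0.29 [331, 259] [ 0.5864 -0.1646  0.003 ]
[([211.0, 187.0, 26.0, 13.0], 0.71), ([304.0, 191.0, 25.0, 13.0], 0.61)]
cookie_sheet 0.72 [286, 185] [0.5787 0.1759 0.    ]
[([289.0, 187.0, 74.0, 34.0], 0.63)]
plate 0.67 [333, 256] [ 0.5952 -0.1519  0.    ]
[([333.0, 252.0, 82.0, 45.0], 0.85)]
```

```bash
python3 -c "
import cv2,numpy as np
a=cv2.imread('pics/scene0.png')[140:350,120:420];b=cv2.imread('pics/side0.png')[150:330,140:440]
a=cv2.resize(a,None,fx=1.6,fy=1.6);b=cv2.resize(b,None,fx=1.6,fy=1.5)
b=b[:600-a.shape[0]]
cv2.imwrite('pics/both.png',np.vstack([a,b]))"
```

```text
(no output)
```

View pics/both.png

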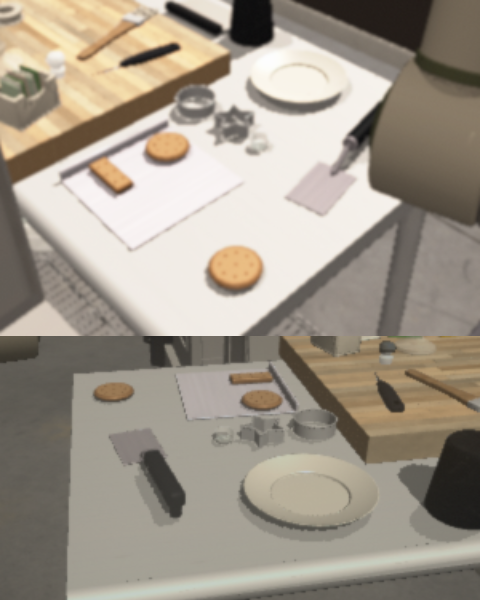

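Scene picture: the two round biscuits are at scene px (225,236), on the sheet with y≈0.11, and px (269,310), loose on the bench with y≈0.19. The one on the sheet is farther right and lies near the lip beside the oblong one, so it is the one meant. I'll move above the turner and confirm from closer.

Request:
play_rows(commands=[[[33,-24,6],-0.085],[[66,-48,12],-0.17],[[99,-71,18],-0.255],[[132,-95,24],-0.34],[[165,-119,30],-0.425],[[198,-143,36],-0.51],[[231,-167,42],-0.595],[[264,-190,48],-0.68],[[297,-214,54],-0.765],[[330,-238,60],-0.85]], gripper=0.2)

```text
t: 1.73
tcp_pos: [0.4237, -0.1084, 0.3447]
eef_rot: [[0.253, 0.967, 0.001], [0.967, -0.253, -0.0], [-0.0, 0.001, -1.0]]
force: [0.3, -1.0, 0.7]
opening: 0.598
grasp_force: 0.0
```

```bash
cat > b.py <<'E'
from h import *
s=state();print(s["t"],s["tcp_pos"].round(4) if hasattr(s["tcp_pos"],'round') else s["tcp_pos"],np.array(s["eef_rot"]).round(3).tolist(),s["opening"],s["force"])
p=read_camera("wrist");save(p,"w1.png")
for l,z in [("turner",0),("round_biscuit",.003),("cookie_sheet",0),("plate",0)]:
    for r in spot_point(l,p)[:3]:
        v,u=r["position"];print(l,round(r["p"],2),[round(u),round(v)],onz(p,u,v,z,s).round(4))
sc=read_camera("scene");save(sc,"s1.png")
for pp,ss in((p,s),(sc,None)):
    for r in cut_out("turner",pp)[:2]:
        print(r["rect"],r["p"],r["region"].sum())
        if r["p"]<.3: continue
        reg=r["region"].astype(np.uint8);v,u=np.nonzero(reg)
        P=np.array([onz(pp,a,b,.015,ss)[:2] for a,b in zip(u[::5],v[::5])])
        m=P.mean(0);U,S,V=np.linalg.svd(P-m);t=(P-m)@V[0];print("m",m,"dir",V[0],np.degrees(np.arctan2(V[0,1],V[0,0])),t.min(),t.max())
    for l in ("cookie_sheet",):
        for r in cut_out(l,pp)[:1]:
            c=cv2.findContours(r["region"].astype(np.uint8),0,1)[0];c=max(c,key=cv2.contourArea)
            q=cv2.approxPolyDP(c,8,True)[:,0];print(q.tolist(),[onz(pp,a,b,.003,ss)[:2].round(3).tolist() for a,b in q])
E
python3 b.py
```

```text
1.7333 [ 0.4237 -0.1084  0.3447] [[0.253, 0.967, 0.001], [0.967, -0.253, -0.0], [-0.0, 0.001, -1.0]] 0.5977596430494895 [ 0.30510924 -0.99386665  0.70215794]
turner 0.95 [280, 181] [ 0.4271 -0.1043  0.    ]
plate 0.86 [450, 187] [ 0.595  -0.1551  0.    ]
[243.7, 126.6, 135.8, 249.4] 0.92 9934
m [ 0.41217833 -0.02588761] dir [ 0.13855943 -0.99035412] -82.03550454064325 -0.0802494333168755 0.15371918881909452
[329.9, 237.8, 69.5, 73.4] 0.72 1334
m [ 0.40809444 -0.0284518 ] dir [-0.23682677  0.97155189] 103.69932909490234 -0.17460449790495958 0.09900478123800421
[[224, 213], [156, 246], [201, 295], [271, 253], [240, 229], [214, 239]] [[0.668, 0.058], [0.679, 0.24], [0.495, 0.257], [0.485, 0.079], [0.594, 0.071], [0.608, 0.136]]
```

View pics/w1.png

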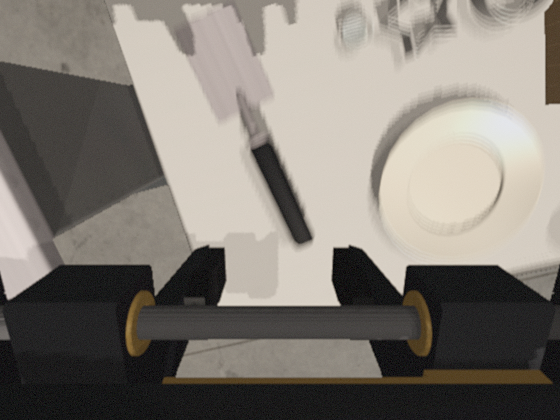

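```bash
cat > c.py <<'E'
from h import *
s=state()
p=read_camera("wrist")
im=p["color"];g=im.max(2).astype(int)
m=np.zeros_like(g,np.uint8);m[130:248,235:325]=(g[130:248,235:325]<75)
n,lab,st,ce=cv2.connectedComponentsWithStats(m);k=1+st[1:,4].argmax();print(st[k])
c=np.argwhere(lab==k)
P=np.array([onz(p,u,v,.036,s)[:2] for v,u in c]);ce,(w,h),a=cv2.minAreaRect((P*1000).astype(np.float32));print("rect",ce,w,h,a)
q=P.mean(0);V=np.linalg.svd(P-q)[2][0];V*=np.sign(V[1]);t=(P-q)@V
print(q,V,np.degrees(np.arctan2(V[1],V[0])),t.min(),t.max())
o=q+V*(t.min()+.065);print("origin",o)
E=np.array(s["eef_rot"]);d=np.append(o,.027+ctrl.grasp_offset)-s["tcp_pos"];print("tool shift",E.T@d*1000)
E
python3 c.py
```

```text
[ 250  140   62  108 2472]
rect (426.40423583984375, -114.95584106445312) 21.029521942138672 105.73851013183594 9.168034553527832
[ 0.42587948 -0.1122365 ] [-0.15443052  0.98800365] 98.88376961523116 -0.05565065370233619 0.05013845360954957
origin [ 0.42443565 -0.10299931]
tool shift [  8.43694326  -0.72180306 170.56220608]
```

Request:
play_rows(commands=[[[2,0,25],-0.08],[[4,0,55],-0.17],[[6,0,85],-0.25],[[8,-1,110],-0.33],[[8,-1,130],-0.413],[[8,-1,145],-0.413],[[8,-1,158],-0.413],[[8,-1,166],-0.413],[[8,-1,170.5],-0.413],[[8,-1,170.5],-0.413]])

```text
t: 3.12
tcp_pos: [0.4242, -0.1026, 0.1738]
eef_rot: [[-0.152, 0.988, -0.001], [0.988, 0.152, 0.0], [0.001, -0.001, -1.0]]
force: [0.9, 0.6, 0.5]
opening: 0.601
grasp_force: 0.0
```

Request:
play_rows(commands=[[[0,0,0],0],[[0,0,0],0],[[0,0,0],0],[[0,0,0],0],[[0,0,0],0],[[0,0,0],0],[[0,0,0],0],[[0,0,0],0],[[0,0,0],0],[[0,0,0],0]], gripper=-1)

```text
t: 3.95
tcp_pos: [0.4244, -0.1024, 0.1745]
eef_rot: [[-0.153, 0.988, 0.0], [0.988, 0.153, -0.0], [-0.0, 0.0, -1.0]]
force: [-1.5, 0.7, 5.1]
opening: 0.243
grasp_force: 30.0
```

Request:
play_rows(commands=[[[0,0,-6],0],[[0,0,-20],0],[[0,0,-45],0],[[10,5,-75],0],[[26,14,-105],0],[[46,25,-135],0],[[69,37,-165],0],[[92,49,-195],0],[[112,60,-225],0],[[123,66,-245],0]])

```text
t: 4.78
tcp_pos: [0.4707, 0.0314, 0.4223]
eef_rot: [[-0.154, 0.988, 0.003], [0.988, 0.154, -0.0], [-0.0, 0.003, -1.0]]
force: [0.1, -0.7, -2.2]
opening: 0.248
grasp_force: 30.0
```

Request:
play_rows(commands=[[[0,0,0],0],[[0,0,0],0]])

```text
t: 4.95
tcp_pos: [0.4705, 0.0296, 0.4192]
eef_rot: [[-0.154, 0.988, 0.001], [0.988, 0.154, -0.0], [-0.0, 0.001, -1.0]]
force: [-0.2, -0.2, -2.4]
opening: 0.248
grasp_force: 30.0
```

```bash
cat > d.py <<'E'
from h import *
s=state()
p=read_camera("wrist");save(p,"w2.png");import pickle;pickle.dump((s,p),open("w2.pkl","wb"))
for l,z in [("turner",0),("round_biscuit",.003),("cookie_sheet",0),("plate",0)]:
    for r in spot_point(l,p)[:3]:
        v,u=r["position"];print(l,round(r["p"],2),[round(u),round(v)],onz(p,u,v,z,s).round(4))
    for r in cut_out(l,p)[:2]:
        c=cv2.findContours(r["region"].astype(np.uint8),0,1)[0];c=max(c,key=cv2.contourArea)
        q=cv2.approxPolyDP(c,6,True)[:,0];print(l,r["rect"],r["p"],q.tolist() if l=="cookie_sheet" else "",[onz(p,a,b,.003,s)[:2].round(3).tolist() for a,b in q] if l=="cookie_sheet" else "")
E
python3 d.py
```

```text
turner 0.95 [277, 262] [ 0.4879 -0.0928  0.    ]
turner [278.2, 187.8, 144.2, 375.1] 0.68  
round_biscuit 0.58 [402, 132] [0.6094 0.1019 0.003 ]
round_biscuit [403.2, 125.0, 55.2, 49.8] 0.94  
round_biscuit [202.2, 21.3, 10.0, 41.6] 0.9  
cookie_sheet 0.67 [386, 74] [0.5758 0.1619 0.    ]
cookie_sheet [318.4, 355.4, 30.5, 32.5] 0.73 [[306, 339], [304, 354], [331, 368], [327, 341]] [[0.548, -0.205], [0.55, -0.232], [0.594, -0.25], [0.579, -0.204]]
cookie_sheet [394.4, 82.5, 189.9, 164.9] 0.66 [[349, 0], [343, 110], [303, 113], [297, 134], [436, 164], [491, 0]] [[0.517, 0.227], [0.534, 0.115], [0.489, 0.105], [0.486, 0.08], [0.661, 0.07], [0.668, 0.251]]
plate 0.33 [400, 128] [0.6074 0.1055 0.    ]
plate [326.5, 320.9, 45.3, 100.2] 0.71
```

View pics/w2.png

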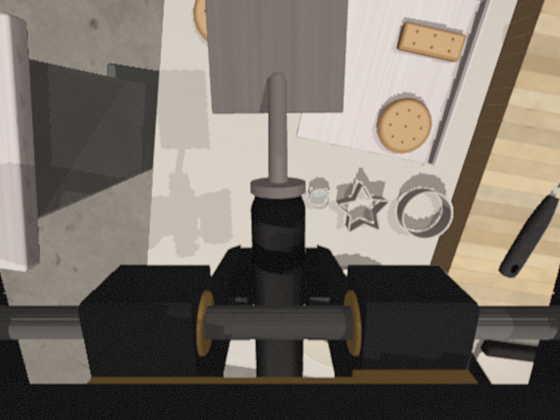

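```bash
cat > e.py <<'E'
from h import *
import pickle
s,p=pickle.load(open("w2.pkl","rb"))
im=cv2.cvtColor(p["color"],cv2.COLOR_RGB2BGR)
cr=cv2.resize(im[0:180,285:505],None,fx=3.3,fy=3.3,interpolation=cv2.INTER_CUBIC)
cv2.imwrite("pics/crop2.png",cr)
hsv=cv2.cvtColor(im,cv2.COLOR_BGR2HSV);m=((hsv[...,1]>90)).astype(np.uint8);m[:90]=0;m[165:]=0;m[:,:365]=0;m[:,440:]=0
n,lab,st,ce=cv2.connectedComponentsWithStats(m);k=1+st[1:,4].argmax()
c=cv2.findContours((lab==k).astype(np.uint8),0,1)[0][0][:,0]
P=np.array([onz(p,a,b,.009,s)[:2]*1000 for a,b in c],np.float32);print(st[k],cv2.minEnclosingCircle(P),cv2.fitEllipse(P))
E
python3 e.py
```

```text
[ 377   98   54   55 2273] ((607.4539184570312, 108.65016174316406), 31.36644744873047) ((607.5800170898438, 108.65018463134766), (60.84054183959961, 61.55870056152344), 99.54057312011719)
```

View pics/crop2.png

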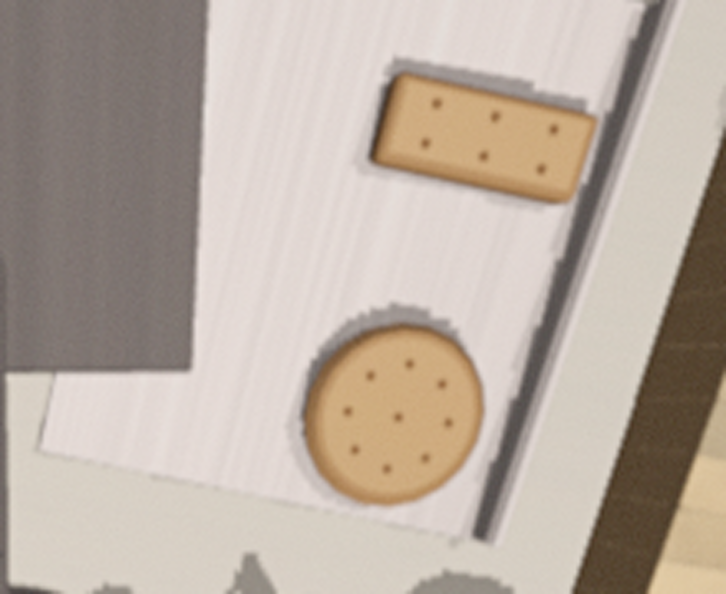

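Run:
```python
from h import *
import pickle
s,p=pickle.load(open("w2.pkl","rb"))
f=lambda a,b,z:onz(p,285+a/3.3,b/3.3,z,s)[:2]
for z,A,B in((.003,(475,538),(638,0)),(.017,(493,542),(662,6)),(.003,(40,450),(475,540)),(.003,(40,450),(56,372))):
    a,b=f(*A,z),f(*B,z);d=b-a;print(a.round(4),b.round(4),np.degrees(np.arctan2(d[1],d[0])),np.hypot(*d))
    x=np.array([.6075,.1087]);n=d/np.hypot(*d);print(" dist biscuit",abs(n[0]*(x-a)[1]-n[1]*(x-a)[0]))
# turner pose in hand: blade near edge corners
c=onz(p,212,112,.247,s),onz(p,345,112,.247,s);print(c, np.array(s["tcp_pos"]))
# plate via wide cams
for c in("scene","side"):
    q=read_camera(c);r=cut_out("plate",q)
    if r:
        r=r[0];cc=max(cv2.findContours(r["region"].astype(np.uint8),0,1)[0],key=cv2.contourArea)[:,0]
        P=np.array([onz(q,a,b,.016)[:2]*1000 for a,b in cc],np.float32);print(c,r["p"],cv2.minEnclosingCircle(P),cv2.fitEllipse(P))
```

```text
[0.6522 0.0702] [0.655 0.249] 89.11880405073441 0.17878632378540762
 dist biscuit 0.04529433248423164
[0.6522 0.0709] [0.6561 0.2433] 88.71655913571438 0.1724596740683939
 dist biscuit 0.0455639217803376
[0.4863 0.0769] [0.6524 0.0695] -2.5513870981627935 0.1662893485555024
 dist biscuit 0.03714785127732339
[0.4863 0.0769] [0.4873 0.1047] 87.92605532873505 0.027814594092948917
 dist biscuit 0.1199748094388699
(array([0.43003425, 0.09588668, 0.247     ]), array([0.48955102, 0.10516927, 0.247     ])) [0.47050894 0.02956824 0.41919738]
scene 0.55 ((596.585693359375, -161.52655029296875), 80.66343688964844) ((596.3660888671875, -160.55923461914062), (153.1322479248047, 158.8612823486328), 129.03433227539062)
side 0.83 ((594.0892944335938, -154.727294921875), 80.70941162109375) ((593.9638061523438, -155.07177734375), (156.6861114501953, 157.83505249023438), 66.29407501220703)
```

Request:
play_rows(commands=[[[5,-4,4],0.06],[[14,-12,12],0.17],[[26,-23,24],0.29],[[40,-35,38],0.41],[[55,-48,52],0.53],[[69,-60,66],0.65],[[82,-71,80],0.77],[[91,-79,92],0.89],[[97,-85,98],1.01],[[99,-86,100],1.13]])

```text
t: 6.43
tcp_pos: [0.3695, 0.1147, 0.3183]
eef_rot: [[0.832, 0.555, -0.002], [0.555, -0.832, 0.0], [-0.002, -0.001, -1.0]]
force: [-0.3, -0.6, -0.6]
opening: 0.247
grasp_force: 30.0
```

Request:
play_rows(commands=[[[0,0,10],0.12],[[0,0,25],0.24],[[0,0,40],0.36],[[0,0,55],0.48],[[0,0,70],0.58],[[0,0,80],0.617],[[0,0,84],0.617],[[0,0,84],0.617],[[0,0,84],0.617]])

```text
t: 7.18
tcp_pos: [0.3709, 0.114, 0.2356]
eef_rot: [[1.0, -0.022, 0.0], [-0.022, -1.0, -0.0], [0.0, -0.0, -1.0]]
force: [-0.0, -0.2, -1.2]
opening: 0.247
grasp_force: 30.0
```

```bash
cat > f.py <<'E'
from h import *
s=state();print(s["t"],np.array(s["tcp_pos"]).round(4),np.array(s["eef_rot"]).round(3).tolist(),np.round(s["joint_positions"],1))
a,b=read_camera("scene"),read_camera("side")
for q in(a,b):
    for l in("round_biscuit","plate"):
        for r in spot_point(l,q)[:3]:
            v,u=r["position"];print(l,round(r["p"],2),[round(u),round(v)],onz(q,u,v,.003).round(4))
A=cv2.resize(a["color"][150:330,130:370],(720,300)) ; B=cv2.resize(b["color"][150:290,180:370],(720,300))
A=cv2.resize(a["color"][190:300,140:320],(490,300));B=cv2.resize(b["color"][160:240,220:350],(490,300))
import sys
cv2.imwrite("pics/"+sys.argv[1],cv2.cvtColor(np.vstack([A,B]),cv2.COLOR_RGB2BGR))
E
python3 f.py both2.png
```

```text
7.1833 [0.3709 0.114  0.2356] [[1.0, -0.022, 0.0], [-0.022, -1.0, -0.0], [0.0, -0.0, -1.0]] [ -0.4  15.2 119.5  -0.   45.3  90.9]
round_biscuit 0.9 [221, 237] [0.6023 0.1214 0.003 ]
round_biscuit 0.89 [267, 310] [0.3791 0.1947 0.003 ]
round_biscuit 0.77 [212, 192] [0.3833 0.1635 0.003 ]
round_biscuit 0.69 [284, 188] [0.5691 0.1565 0.003 ]
plate 0.96 [333, 259] [ 0.5892 -0.1668  0.003 ]
plate 0.27 [203, 182] [0.3642 0.2331 0.003 ]
```

View pics/both2.png

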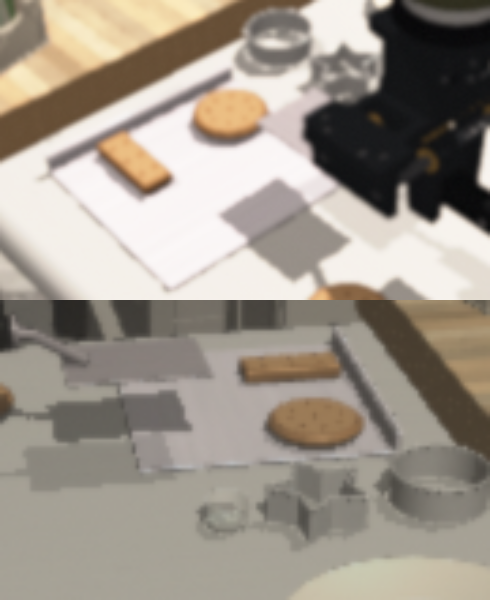

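Request:
play_rows(commands=[[[2,0,8],0],[[4,0,20],0],[[7,0,32],0],[[9,0,42],0],[[9,0,50],0],[[9,0,55],0],[[9,0,56.5],0],[[9,0,57.5],0],[[9,0,58],0],[[9,0,58],0]])

```text
t: 8.32
tcp_pos: [0.3797, 0.1138, 0.1775]
eef_rot: [[1.0, -0.023, 0.001], [-0.023, -1.0, 0.0], [0.001, -0.0, -1.0]]
force: [-0.1, -0.4, -1.3]
opening: 0.243
grasp_force: 30.0
```

Request:
play_rows(commands=[[[0,0,0.5],0],[[0,0,0.5],0],[[0,0,0.5],0]])

```text
t: 8.57
tcp_pos: [0.3798, 0.1138, 0.1769]
eef_rot: [[1.0, -0.023, 0.001], [-0.023, -1.0, 0.0], [0.001, -0.0, -1.0]]
force: [0.1, 0.4, -1.2]
opening: 0.242
grasp_force: 30.0
```

Request:
play_rows(commands=[[[0,0,0.5],0],[[0,0,0.5],0],[[0,0,0.5],0]])

```text
t: 8.82
tcp_pos: [0.3797, 0.1138, 0.1763]
eef_rot: [[1.0, -0.023, 0.0], [-0.023, -1.0, 0.0], [0.0, -0.0, -1.0]]
force: [0.3, -0.8, 0.2]
opening: 0.243
grasp_force: 30.0
```

Request:
play_rows(commands=[[[0,0,0.5],0],[[0,0,0.5],0],[[0,0,0.5],0]])

```text
t: 9.07
tcp_pos: [0.3797, 0.1138, 0.1757]
eef_rot: [[1.0, -0.023, 0.0], [-0.023, -1.0, 0.0], [0.0, -0.0, -1.0]]
force: [-0.2, 0.4, 1.3]
opening: 0.243
grasp_force: 30.0
```

Request:
play_rows(commands=[[[4,0,0],0],[[10,0,0],0],[[17,0,0],0],[[24,0,0],0],[[31,0,0],0],[[38,0,0],0],[[44,0,0],0],[[50,0,0],0],[[55,0,0],0],[[60,0,0],0]])

```text
t: 9.9
tcp_pos: [0.4403, 0.1124, 0.1759]
eef_rot: [[1.0, -0.023, -0.001], [-0.023, -1.0, 0.0], [-0.001, -0.0, -1.0]]
force: [-5.4, 0.2, 6.8]
opening: 0.245
grasp_force: 30.0
```

Request:
play_rows(commands=[[[4,0,0],0],[[8,0,0],0],[[12,0,0],0],[[16,0,0],0],[[20,0,0],0],[[24,0,0],0],[[27,0,0],0],[[30,0,0],0]])

```text
t: 10.57
tcp_pos: [0.4702, 0.1117, 0.1758]
eef_rot: [[1.0, -0.023, -0.001], [-0.023, -1.0, 0.0], [-0.001, -0.0, -1.0]]
force: [-5.5, -0.3, 6.0]
opening: 0.245
grasp_force: 30.0
```

```bash
python3 f.py both3.png
```

```text
10.5667 [0.4702 0.1117 0.1758] [[1.0, -0.023, -0.001], [-0.023, -1.0, 0.0], [-0.001, -0.0, -1.0]] [ -0.6  31.3 106.    0.   42.8  90.8]
round_biscuit 0.89 [268, 308] [0.3816 0.1905 0.003 ]
round_biscuit 0.75 [219, 232] [0.6197 0.1125 0.003 ]
plate 0.67 [304, 192] [ 0.5913 -0.1495  0.003 ]
round_biscuit 0.54 [309, 193] [0.623  0.1132 0.003 ]
round_biscuit 0.47 [209, 190] [0.3786 0.182  0.003 ]
plate 0.93 [332, 259] [ 0.5877 -0.1662  0.003 ]
```

View pics/both3.png

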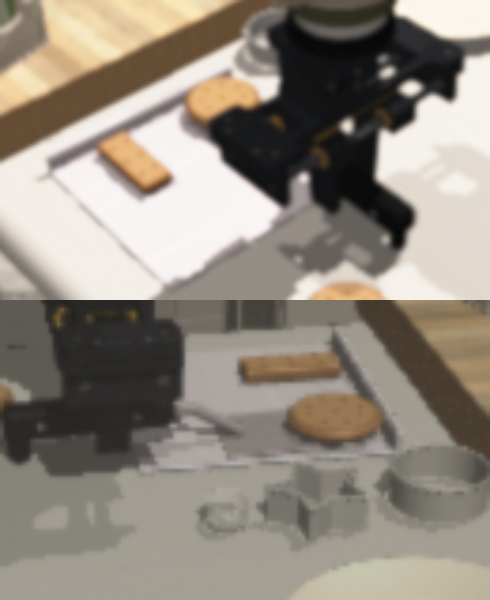

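The biscuit now rests against the lip (side crop at (335,418)) with the blade passing beneath it. I'll finish the slide.

Request:
play_rows(commands=[[[3,0,0],0],[[6,0,0],0],[[8,0,0],0],[[10,0,0],0],[[10,0,0],0]])

```text
t: 11.28
tcp_pos: [0.4795, 0.1115, 0.1758]
eef_rot: [[1.0, -0.023, -0.002], [-0.023, -1.0, 0.0], [-0.002, 0.0, -1.0]]
force: [-4.3, 0.0, 7.8]
opening: 0.25
grasp_force: 30.0
```

Request:
play_rows(commands=[[[1,0,0],0],[[2,0,0],0],[[3,0,0],0],[[4,0,0],0],[[4,0,0],0]])

```text
t: 11.7
tcp_pos: [0.4833, 0.1115, 0.1759]
eef_rot: [[1.0, -0.023, -0.002], [-0.023, -1.0, 0.0], [-0.002, 0.0, -1.0]]
force: [-5.6, 0.2, 9.5]
opening: 0.246
grasp_force: 30.0
```

Request:
play_rows(commands=[[[0,0,-1],0],[[0,0,-3],0],[[0,0,-6],0],[[0,0,-10],0],[[0,0,-15],0],[[0,0,-20],0],[[0,0,-25],0],[[0,0,-29],0],[[0,0,-32],0],[[0,0,-33],0]])

```text
t: 12.53
tcp_pos: [0.4837, 0.1114, 0.2093]
eef_rot: [[1.0, -0.023, 0.001], [-0.023, -1.0, 0.0], [0.001, -0.0, -1.0]]
force: [-0.6, 0.1, -2.5]
opening: 0.246
grasp_force: 30.0
```

```bash
python3 f.py both4.png
```

```text
12.5333 [0.4837 0.1114 0.2093] [[1.0, -0.023, 0.001], [-0.023, -1.0, 0.0], [0.001, -0.0, -1.0]] [ -0.6  28.9 102.9   0.   48.1  90.7]
round_biscuit 0.65 [268, 310] [0.3792 0.1928 0.003 ]
round_biscuit 0.55 [220, 220] [0.6538 0.082  0.003 ]
plate 0.58 [217, 252] [0.5687 0.1584 0.003 ]
plate 0.57 [304, 192] [ 0.5937 -0.1505  0.003 ]
round_biscuit 0.63 [308, 181] [0.6401 0.1822 0.003 ]
round_biscuit 0.47 [212, 193] [0.3842 0.1593 0.003 ]
plate 0.76 [332, 257] [ 0.5899 -0.1591  0.003 ]
```

View pics/both4.png

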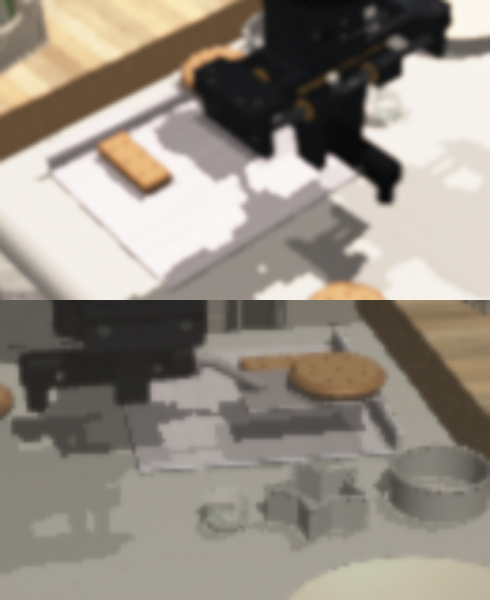

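The biscuit sits on the blade, lifted (side crop (337,375)). I'll carry it smoothly to a spot where the wrist camera sees the plate.

Request:
play_rows(commands=[[[0,0.2,-0.2],0],[[-0.2,1.1,-1.2],0],[[-0.6,3.5,-3.6],0],[[-1.2,7.6,-7.9],0],[[-2.2,13.6,-14.1],0],[[-3.4,21.5,-22.2],0],[[-4.9,31,-32],0],[[-6.7,41.8,-43.2],0],[[-8.5,53.5,-55.3],0],[[-10.5,65.8,-68],0]])

```text
t: 13.67
tcp_pos: [0.4713, 0.0447, 0.2781]
eef_rot: [[1.0, -0.023, 0.001], [-0.023, -1.0, -0.0], [0.001, 0.0, -1.0]]
force: [0.6, 0.4, -2.4]
opening: 0.245
grasp_force: 30.0
```

Request:
play_rows(commands=[[[-2,12.3,-12.7],0],[[-3.8,24,-24.8],0],[[-5.6,34.8,-36],0],[[-7.1,44.3,-45.8],0],[[-8.3,52.2,-53.9],0],[[-9.3,58.2,-60.1],0],[[-9.9,62.3,-64.4],0],[[-10.3,64.7,-66.8],0],[[-10.5,65.6,-67.8],0],[[-10.5,65.8,-68],0]])

```text
t: 14.5
tcp_pos: [0.4596, -0.0196, 0.3446]
eef_rot: [[1.0, -0.023, -0.0], [-0.023, -1.0, 0.0], [-0.0, -0.0, -1.0]]
force: [-0.9, -0.5, -2.2]
opening: 0.24
grasp_force: 30.0
```

```bash
cat > g.py <<'E'
from h import *
s=state();print(s["t"],np.array(s["tcp_pos"]).round(4),np.round(s["force"],1))
p=read_camera("wrist");save(p,"w3.png")
for r in spot_point("plate",p)[:2]:
    v,u=r["position"];print("plate",round(r["p"],2),[round(u),round(v)],onz(p,u,v,.003,s).round(4))
for r in cut_out("plate",p)[:2]:
    cc=max(cv2.findContours(r["region"].astype(np.uint8),0,1)[0],key=cv2.contourArea)[:,0]
    P=np.array([onz(p,a,b,.017,s)[:2]*1000 for a,b in cc],np.float32);print(r["rect"],r["p"],cv2.minEnclosingCircle(P),cv2.fitEllipse(P))
for r in cut_out("round_biscuit",p)[:3]:
    zb=s["tcp_pos"][2]-.1745+.002+.006;u,v=r["rect"][:2];X=onz(p,u,v,zb,s);E=np.array(s["eef_rot"])
    print("biscuit",r["rect"],r["p"],(E.T@(X-s["tcp_pos"])).round(4))
E
python3 g.py
```

```text
14.5 [ 0.4596 -0.0196  0.3446] [-0.9 -0.5 -2.2]
plate 0.96 [424, 38] [ 0.5938 -0.1548  0.003 ]
[437.0, 65.0, 185.5, 130.0] 0.71 ((593.8200073242188, -158.1993865966797), 79.24334716796875) ((574.8511962890625, -157.95372009277344), (110.19661712646484, 166.95082092285156), 179.02610778808594)
biscuit [86.8, 261.1, 60.0, 56.2] 0.98 [ 0.0015 -0.0948  0.1665]
biscuit [281.9, 14.5, 113.7, 23.2] 0.6 [0.1104 0.0019 0.1665]
```

View pics/w3.png

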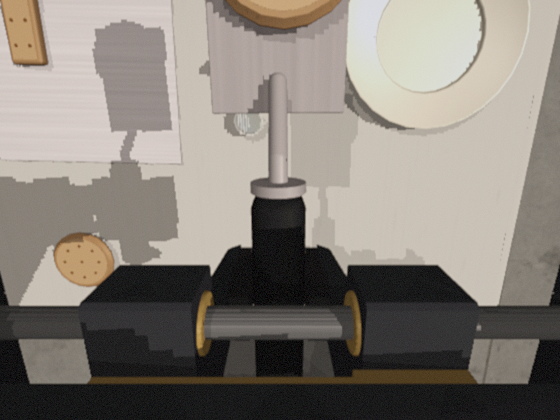

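Wrist view: the biscuit rides on the blade (px ~(284,0)), and the plate is at px (424,38), centre ≈ (0.594, −0.157). The tool can't tilt, so I'll flick the biscuit off by reversing the blade just above the plate. First I'll bring it to the run-up pose.

Request:
play_rows(commands=[[[-0.1,0.2,0.2],0],[[-0.9,1.1,1.3],0],[[-2.8,3.5,3.9],0],[[-6,7.7,8.5],0],[[-10.7,13.7,15.3],0],[[-16.9,21.6,24.1],0],[[-24.4,31.1,34.7],0],[[-32.9,42,46.8],0],[[-42.2,53.9,60.1],0],[[-51.8,66.2,73.8],0]])

```text
t: 15.53
tcp_pos: [0.4053, -0.0854, 0.27]
eef_rot: [[1.0, -0.023, -0.0], [-0.023, -1.0, -0.0], [-0.0, 0.0, -1.0]]
force: [0.1, -0.9, -2.1]
opening: 0.245
grasp_force: 30.0
```

Request:
play_rows(commands=[[[-9.6,12.3,13.7],0],[[-18.9,24.2,27],0],[[-27.4,35.1,39.1],0],[[-34.9,44.6,49.7],0],[[-41.1,52.5,58.5],0],[[-45.8,58.5,65.3],0],[[-49,62.7,69.9],0],[[-50.9,65.1,72.5],0],[[-51.7,66,73.6],0],[[-51.8,66.2,73.8],0]])

```text
t: 16.37
tcp_pos: [0.353, -0.1497, 0.1972]
eef_rot: [[1.0, -0.023, 0.0], [-0.023, -1.0, -0.0], [0.0, 0.0, -1.0]]
force: [0.5, -0.6, -2.1]
opening: 0.25
grasp_force: 30.0
```

Run:
```python
from h import *
s=state();print(s["t"],np.array(s["tcp_pos"]).round(4),np.round(s["joint_positions"],1))
b=read_camera("side");a=read_camera("scene")
A=cv2.resize(a["color"][160:270,250:400],(409,300));B=cv2.resize(b["color"][190:310,200:390],(475,300))
cv2.imwrite("pics/both5.png",cv2.cvtColor(np.hstack([A[:,:320],B]),cv2.COLOR_RGB2BGR))
for q in(a,b):
    for r in spot_point("plate",q)[:1]:
        v,u=r["position"];print(onz(q,u,v,.003))
```

```text
16.3667 [ 0.353  -0.1497  0.1972] [-40.6  19.8 121.7   0.   38.5  50.7]
[ 0.58102353 -0.14841166  0.003     ]
[ 0.58833998 -0.16596739  0.003     ]
```

View pics/both5.png

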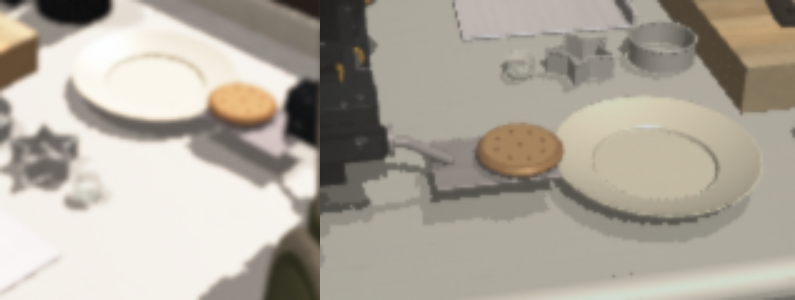

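Request:
play_rows(commands=[[[5,0,0],0],[[17,0,0],0],[[36,0,0],0],[[60,0,0],0],[[85,0,0],0],[[48,0,0],0],[[11,0,0],0],[[-24,0,-3],0],[[-38,0,-10],0],[[-42,0,-20],0]])

```text
t: 17.4
tcp_pos: [0.3093, -0.148, 0.2169]
eef_rot: [[1.0, -0.024, -0.002], [-0.024, -1.0, 0.002], [-0.002, -0.002, -1.0]]
force: [-0.2, -0.3, -0.8]
opening: 0.244
grasp_force: 30.0
```

```bash
cat > k.py <<'E'
from h import *
s=state();print(s["t"],np.array(s["tcp_pos"]).round(4),np.round(s["joint_positions"],1),np.round(s["force"],1))
b=read_camera("side");a=read_camera("scene")
A=cv2.resize(a["color"][160:270,250:400],(409,300));B=cv2.resize(b["color"][190:310,200:390],(475,300))
cv2.imwrite("pics/both6.png",cv2.cvtColor(np.hstack([A[:,:320],B]),cv2.COLOR_RGB2BGR))
for q in(a,b):
    for l in("plate","round_biscuit"):
        for r in spot_point(l,q)[:3]:
            v,u=r["position"];print(l,round(r["p"],2),[round(u),round(v)],onz(q,u,v,.005).round(4))
E
python3 k.py
```

```text
17.4 [ 0.3093 -0.148   0.2169] [-45.4  12.9 127.3  -0.   40.   46. ] [-0.2 -0.3 -0.8]
plate 0.66 [304, 193] [ 0.5871 -0.1441  0.005 ]
round_biscuit 0.98 [270, 310] [0.3746 0.1909 0.005 ]
round_biscuit 0.6 [306, 192] [ 0.5851 -0.1514  0.005 ]
round_biscuit 0.58 [217, 253] [0.5643 0.1622 0.005 ]
plate 0.98 [330, 260] [ 0.5814 -0.1719  0.005 ]
round_biscuit 0.72 [337, 255] [ 0.6007 -0.1588  0.005 ]
round_biscuit 0.47 [210, 190] [0.3806 0.1744 0.005 ]
```

View pics/both6.png

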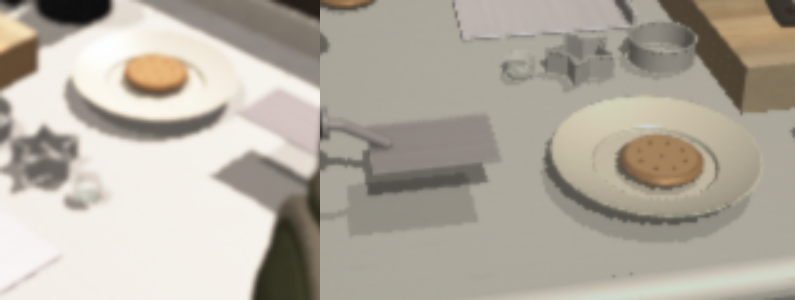

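The biscuit lies flat, holes up, near the middle of the plate (side crop (662,158)), and the plate hasn't moved. I'll return the turner to its original pose.

Request:
play_rows(commands=[[[0,0,-5],-0.06],[[0,0,-15],-0.17],[[0,0,-25],-0.28],[[0,0,-30],-0.4],[[5,-2,-30],-0.52],[[12,-5,-30],-0.64],[[21,-9,-30],-0.76],[[32,-13,-30],-0.88],[[44,-18,-30],-1.0],[[56,-23,-30],-1.12]])

```text
t: 18.53
tcp_pos: [0.3684, -0.1266, 0.2466]
eef_rot: [[0.451, 0.893, -0.001], [0.893, -0.451, 0.0], [0.0, -0.001, -1.0]]
force: [0.2, -0.0, -0.5]
opening: 0.247
grasp_force: 30.0
```

Request:
play_rows(commands=[[[0,0,0],-0.12],[[0,0,0],-0.24],[[0,0,0],-0.36],[[0,0,0],-0.48],[[0,0,0],-0.58],[[0,0,0],-0.627],[[0,0,0],-0.627],[[0,0,0],-0.627]])

```text
t: 19.2
tcp_pos: [0.3678, -0.1269, 0.2467]
eef_rot: [[-0.151, 0.989, -0.001], [0.989, 0.151, 0.0], [0.001, -0.0, -1.0]]
force: [-0.7, 0.1, -1.0]
opening: 0.242
grasp_force: 30.0
```

Request:
play_rows(commands=[[[2,8,5],0],[[5,20,15],0],[[9,34,28],0],[[12,46,42],0],[[14,54,54],0],[[15,58,62],0],[[15,59,67],0],[[15,59,69.5],0],[[15,59,71],0],[[15,59,71.5],0]])

```text
t: 20.03
tcp_pos: [0.4234, -0.1033, 0.1758]
eef_rot: [[-0.152, 0.988, 0.0], [0.988, 0.152, -0.0], [-0.0, 0.0, -1.0]]
force: [0.3, -0.4, -0.6]
opening: 0.247
grasp_force: 30.0
```

Request:
play_rows(commands=[[[0,0,0.5],0],[[0,0,1],0],[[0,0,1.2],0],[[0,0,1.2],0]])

```text
t: 20.37
tcp_pos: [0.4235, -0.1033, 0.1746]
eef_rot: [[-0.152, 0.988, 0.0], [0.988, 0.152, -0.0], [-0.0, 0.0, -1.0]]
force: [0.1, -0.6, -0.3]
opening: 0.245
grasp_force: 30.0
```

Request:
play_rows(commands=[[[0,0,0.5],0],[[0,0,1],0],[[0,0,1],0],[[0,0,1],0]])

```text
t: 20.7
tcp_pos: [0.4236, -0.1032, 0.1744]
eef_rot: [[-0.153, 0.988, 0.0], [0.988, 0.153, -0.0], [-0.001, 0.0, -1.0]]
force: [-5.4, 0.3, 16.8]
opening: 0.245
grasp_force: 30.0
```

Request:
play_rows(commands=[[[0,0,0],0],[[0,0,0],0],[[0,0,0],0],[[0,0,0],0],[[0,0,0],0],[[0,0,0],0],[[0,0,0],0],[[0,0,0],0]], gripper=0.1)

```text
t: 21.37
tcp_pos: [0.4235, -0.1032, 0.1734]
eef_rot: [[-0.152, 0.988, -0.0], [0.988, 0.152, 0.0], [0.0, -0.0, -1.0]]
force: [0.3, -0.2, -0.2]
opening: 0.548
grasp_force: 0.0
```

Request:
play_rows(commands=[[[0,0,-5],0],[[0,0,-15],0],[[0,0,-30],0],[[0,0,-55],0],[[0,0,-80],0],[[-10,0,-105],0],[[-30,0,-130],0],[[-45,0,-150],0],[[-50,0,-160],0],[[-50,0,-160],0]])

```text
t: 22.2
tcp_pos: [0.4314, -0.1536, 0.3357]
eef_rot: [[-0.151, 0.988, 0.004], [0.988, 0.151, -0.003], [-0.003, 0.003, -1.0]]
force: [0.2, 0.1, 0.5]
opening: 0.55
grasp_force: 0.0
```

Run:
```python
from h import *
b=read_camera("side");a=read_camera("scene")
A=cv2.resize(a["color"][150:300,240:400],(320,300));B=cv2.resize(b["color"][180:320,190:400],(450,300))
cv2.imwrite("pics/both7.png",cv2.cvtColor(np.hstack([A,B]),cv2.COLOR_RGB2BGR))
```

```text
(no output)
```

View pics/both7.png

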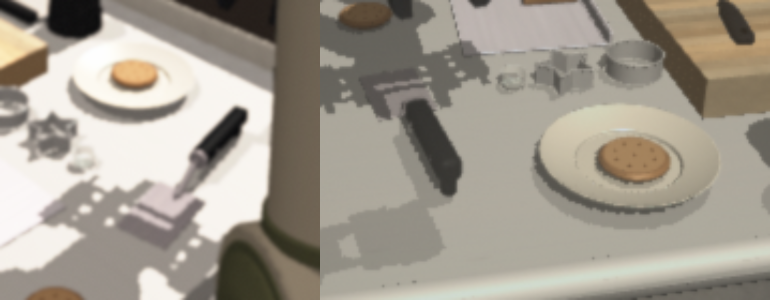

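The turner lies flat on the bench and is released (side crop (430,145)), and the biscuit is flat on the plate at (635,158). I'll hand it in.

```bash
python3 -c "
from bench import job
print(job.sign_off())"
```

```text
the job is handed in; nothing more can be done
None
```

The round biscuit lies flat and right way up near the middle of the unmoved plate, the turner is back on the bench and released, and the job was handed in at about 22 s; because the tool cannot tilt, I flicked the biscuit off with a quick reversal of the blade rather than tipping it.

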